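# Clamp a baby bottle in a one-hand bottle holder and keep it gripped

## Task

Push the open drawer with the coral bottle home by its mint front until it clicks in. Then pump the red ratchet trigger of the bottle clamp, using nothing but the trigger, until the orange pad grips the bottle and the gauge pointer stands in the green band, never in the red, and leave everything else on the board where it is. Finish while still holding the trigger pushed in, with the bottle upright in the clamp's grip: the clamp has no lock and lets go if the trigger is released.

Things in the scene. Friction and masses are not known exactly. Their poses are not given: they have to be found in the camera images.
- clamp: Grey-and-white bottle clamp, fixed on the black board (6 mm thick). Origin: underside of its 120 x 300 x 12 mm base plate, below the bottle's axis when the drawer is home. x: way the drawer is pushed home; y: from bottle to trigger. Fixed jaw: face at y -32 mm, post to y -64, 90 high. Guide block: y 155 to 225, 52 wide, 90 high; jaw bar (16 wide, z 60 to 73) sticks out behind it to y 284 at most.
- drawer (a joint): White drawer carrying the bottle: 0 = home, grows as it is open (m, up to 0.08; starts at 0.059 to 0.071). Slides with about 1.2 N friction; 9 mm from home a sprung ball starts to resist (up to about 12 N), 4 mm from home it snaps over and draws the drawer on; home is a hard stop.
- drawer_face (a point): On the outer face of the mint drawer front (90 mm wide, 8 thick, from 14 to 78 mm above the clamp's underside), on its mid-line, 56 mm above the clamp's underside. At x -85 mm, y 0 of the clamp when home; moves with the drawer; the bottle's axis is about 85 mm behind it. Axes as the clamp's.
- drawer_box: The white drawer with its mint front. Its origin coincides with the clamp's when home.
- bottle: Coral bottle with white cap, 56 mm in diameter, 130 mm tall, about 0.18 kg, standing loose (play 8 mm along x, 4 mm along y) in the drawer's pocket, its foot 20 mm above the clamp's underside. Origin: centre of its underside, z up.
- jaw (a joint): Travel of the moving jaw (m) towards the bottle (clamp's -y): 0 = fully back, at most 0.092, starts at 0 to 0.03. With the drawer home the pad touches the bottle at about 0.060 (the bottle has 4 mm of play) and has pushed it against the fixed jaw at about 0.064; from there the pad is pressed back. The jaw has up to 2 N friction and stays put when nothing presses on it.
- jaw_head: Black head of the moving jaw, 44 x 14 x 44 mm, behind the orange pad, with the gauge strip (white, green, red from the bottle side) on top. Its origin coincides with the clamp's when the jaw is at 0.
- pad: Orange pad, 40 x 10 x 40 mm, on springs in front of the jaw head. Its origin coincides with the clamp's when the jaw is at 0.
- pad_face (a point): Centre of the orange pad's face, 66 mm above the clamp's underside.
- gauge (a joint): How far the pad is pressed back into the jaw head (m): 0 = free, 0.020 = bottomed. Stiffness 0.8 N per mm, so it shows the grip on the bottle; the black pointer across the strip is in the green band from 0.005 to 0.0165, in the red beyond.
- trigger (a joint): Stroke of the red trigger (m), pushed along the clamp's -y: 0 = out, 0.026 = hard stop. A 2 to 3.7 N spring returns it. Ratchet: pushing in takes the jaw along after 0 to 8 mm lost motion, coming out leaves it behind (8 mm teeth; about 24 mm per full stroke); 2 to 4 strokes. Push force: spring + jaw friction + grip. Let go while gripping, the jaw slides back and the grip falls below 2 N.
- paddle: Red upright paddle of the trigger, 40 mm wide along the clamp's x, 10 mm thick, from z = 94 to 146 mm above the clamp's underside. Its origin coincides with the clamp's when the trigger is out.
- paddle_face (a point): Point on the paddle's outer face (the face away from the bottle, to be pushed), mid-width, 122 mm above the clamp's underside; at x = 0, y = 210 mm of the clamp when the trigger is out.
- bottle_spare: A second, like coral bottle, 130 mm tall, to be left alone. Origin: centre of its underside.
- teether: Mint silicone teether ring, 12 mm thick, to be left alone.
- tongs: Stainless tongs, 170 mm long, lying, to be left alone.
- dispenser: White push dispenser, 60 mm in diameter, 144 mm tall, to be left alone. Origin: centre of its underside.
- jar: Beige jar with grey lid, 64 mm in diameter, 75 mm tall, to be left alone. Origin: centre of its underside.
- spoon: Spoon lying at the back of the board, to be left alone.
There are look-alikes about, which are no part of the job. What is shaped like the bottle but black is not meant.

How it is judged:
By the outcome, as a careful person would: the job done as asked, in the order asked, and still so for the second after the job is handed in, while the arm keeps its last pose, push and grip.
It also fails if it takes over 64 s, if anything falls off the work surface, if the arm or the gripper's body presses on something with over 40 N, if the wrist force passes 120 N, or if a joint passes its speed limit or range.

## Robot

A 6-joint arm with a two-finger parallel gripper is mounted at the origin on the work surface. World frame = base frame: x ahead of the robot, y to its left, z up, the work surface at z = 0. Lengths are in mm, angles in rad, forces in N, time in s.
With the tool pointing down it reaches from about 275 to 750 mm from the base axis. Payload 10.2 kg.
Tool frame: the origin (TCP) lies between the finger pads; the fingertips stand 8 mm ahead of it and the grasp point (between the pads) lies 11 mm behind it; z points along the fingers, x is the direction in which the jaws open and shut, and the axes are right-handed (so a half turn about z gives the same grasp; the last joint's range is limited). The gripper opens to 85 mm and grips with 20 to 120 N. Pads are 22 mm wide; open, the fingers measure 114 mm over their backs; the gripper's body (76 mm by 85 mm) begins 54 mm behind the grasp point. The pads swing forward as they close: fully open they stand 13 mm farther back than shut.
Start: joints at [-1.421, 0.313, 1.498, -0, 1.331, -0.223], TCP at [191.206, -488.949, 217.894] pointing down, gripper open.
Joint ranges: [-2.94, 2.94], [-0.97, 2.17], [0.19, 2.56], [-1.23, 4.37], [0.02, 3.11], [-2.88, 2.88]. Speed limits (rad/s): [2.39, 2.39, 3.01, 3.14, 3.14, 3.14].

## Interface

Orientations are given as a unit quaternion [w, x, y, z].
In Python, from rig import sense, eyes, ctrl gives the robot as it stands.
- The arm moves only by the tool move_arm, never from a script. Its argument "rows" is a list that holds one entry, the list of rows, each a list of 5 numbers: the shift along the tool's x, y, z in mm, then the turn about the tool's z in units of 6 degrees (1.0 is 6 degrees), then the gripper command: -1 is shut, 1 is fully open, values between are in proportion. In form: [[[dx, dy, dz, roll, jaw], ...]]. A call has 1 to 12 rows; each row is the pose to reach, as a shift and turn from the pose measured when the call began, along the tool's axes at that moment; what a row does not reach only later rows make up. A row lasts 1/8 s, in which the tool goes at most 62.5 mm and 10.7 degrees, less where a joint would pass 70% of its speed; a pose out of reach is approached as far as the arm can. A call with a gripper value outside its range is refused whole. The fingers move at their own pace and stop on an object; "squeeze" is the grip in N (left out, the last holds). Time passes only in rows, so rows that repeat a pose let the fingers close. It gives the time, the measured TCP pose, the force and the opening at its end, in the units of the state.
- sense(): the state, without advancing time (a new reading comes with each control period).
- eyes.capture(name): name is "scene" or "top" or "wrist"; returns a dict with "color" (420x560x3 uint8, blue, green, red), "vertical_fov" (degrees; the focal length in pixels is half the picture's height over the tangent of half this angle, whatever the lens; pixels are square), "cx", "cy" (the principal point, pixels), "xyz" and "attitude" of the camera in the world. Camera axes: x right, y down, z forward; pixel columns grow to the right and rows downward; lengths in mm; the calibration is good to about 2 mm. The wrist camera is an equidistant fisheye: a pixel r from the principal point sees the ray r / f radians off the axis. A picture is of the moment at which its call begins. There is no depth.
- ctrl.finish_job(): hands the job in, once; it reports no verdict.
The state is a dict: "time_s": time; "joints": joint angles; "dq": joint speeds; "tau": joint torques, N m; "eef_pos": TCP position; "ee_rot": TCP orientation; "force": force on the tool from outside, world axes, zero at the start; "wrist_torque": the same for the moment, N m; "grip_width": opening from 0.0 (shut) to 1.0 (fully open).
Only numpy, scipy, OpenCV 4.12 (cv2) and the standard library are available. Lean on these libraries where they do the work, as an engineer would, in place of code of your own. Each camera call takes 0.05 s, during which the arm holds its last target. There are 200 camera calls.

## Working session

There is one attempt and no reset: what is moved stays moved. The work goes in short steps, Python scripts to look and compute and a tool call to move; the robot and the scene stay as the last step left them, time stands still between calls to the robot, and variables do not carry over. Pictures are saved under pics/ and viewed, about 8 in all and at most 12, crops included, and the job is handed in when it is done.

Besides the shell and the picture viewer there is one more tool, called after "Request:" as name(argument=value, ...), one argument or row to a line, values as JSON. move_arm: Moves the arm, as the interface text tells. Its arguments: {"type":"object","properties":{"rows":{"type":"array","items":{"type":"array","items":{"type":"array","items":{"type":"number"}}}},"squeeze":{"type":"number"}},"required":["rows"]}

```bash
mkdir -p pics; ls; cat > h.py <<'E'
import numpy as np, cv2
from rig import sense, eyes, ctrl
from scipy.spatial.transform import Rotation as R
def rot(a):
    a=np.array(a,float)
    return a if a.shape==(3,3) else R.from_quat(a[[1,2,3,0]]).as_matrix()
def cap(name,fn=None):
    c=eyes.capture(name)
    if fn: cv2.imwrite('pics/'+fn,c['color'])
    return c
def foc(c): return c['color'].shape[0]/2/np.tan(np.radians(c['vertical_fov'])/2)
def ray(c,u,v,fish=False):
    f=foc(c); d=np.array([u-c['cx'],v-c['cy']],float)
    if fish:
        r=np.hypot(*d); t=r/f; s=np.sin(t)/r if r else 0
        q=np.array([d[0]*s,d[1]*s,np.cos(t)])
    else: q=np.array([d[0]/f,d[1]/f,1])
    q=rot(c['attitude'])@q
    return np.array(c['xyz'],float),q/np.linalg.norm(q)
def onz(c,u,v,z,fish=False):
    o,d=ray(c,u,v,fish); return o+d*(z-o[2])/d[2]
def proj(c,p,fish=False):
    f=foc(c); q=rot(c['attitude']).T@(np.array(p)-c['xyz'])
    if fish:
        n=np.hypot(q[0],q[1]); t=np.arctan2(n,q[2]); return c['cx']+f*t*q[0]/n, c['cy']+f*t*q[1]/n
    return c['cx']+f*q[0]/q[2], c['cy']+f*q[1]/q[2]
E
python3 - <<'E'
from h import *
a=cap('scene','scene1.png');b=cap('top','top1.png');cap('wrist','wrist1.png')
for c in(a,b): print(c['xyz'],c['attitude'],c['vertical_fov'],c['cx'],c['cy'])
s=sense();print({k:np.round(v,3) for k,v in s.items()})
E
```

```text
pics
[1267.51306455   66.41178993  803.58493983] [-0.27510438  0.61771659  0.67332245 -0.29896601] 57.848142520562625 281.73384411154575 208.58453577586943
[ 430.71654916   24.82632288 1592.8879317 ] [-0.01915973  0.7147255  -0.69881548  0.02138452] 44.25758062365875 290.4477729785886 209.64133752059473
{'time_s': np.float64(0.15), 'joints': array([-1.421,  0.313,  1.498,  0.   ,  1.331, -0.223]), 'dq': array([-0.001, -0.002, -0.002, -0.001, -0.   , -0.001]), 'tau': array([ 1.0000e-03, -4.1237e+01, -2.5980e+01, -0.0000e+00,  3.0000e-03,
        0.0000e+00]), 'eef_pos': array([ 191.164, -488.738,  217.463]), 'ee_rot': array([-0.   ,  0.826, -0.564, -0.   ]), 'force': array([ 0.263, -0.286, -0.205]), 'wrist_torque': array([-0.011, -0.001, -0.018]), 'grip_width': np.float64(1.0)}
```

View pics/scene1.png

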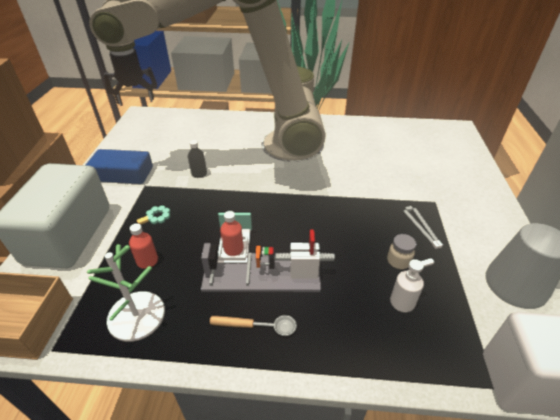

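View pics/top1.png

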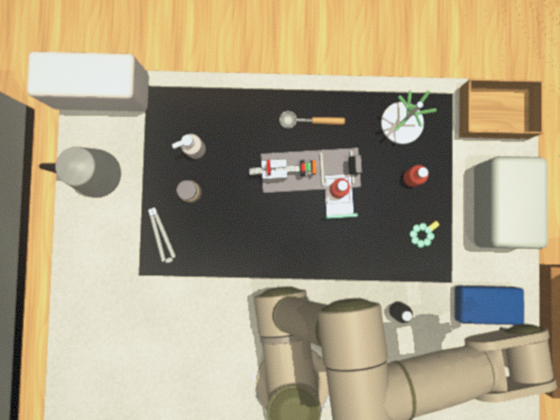

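The top view shows the clamp plate about (261..361,150..192), with the bottle in the drawer at (341,187), the mint front at (342,215) and the trigger at (268,168). The scene view shows the same: bottle (232,235), mint front (236,218), red trigger (312,240). Look-alikes are the spare bottle at top (416,176), the black bottle (400,312), the mint teether (422,235), which could pass for the mint front, and the red gauge band near (310,168).

```bash
python3 - <<'E'
from h import *
t=cv2.imread('pics/top1.png');s=cv2.imread('pics/scene1.png')
a=cv2.resize(t[135:230,235:375],None,fx=5.6,fy=5.6,interpolation=3)[:300*2]
cv2.imwrite('pics/ct.png',a)
cv2.imwrite('pics/cs.png',cv2.resize(s[200:300,190:345],None,fx=5,fy=5,interpolation=3))
for n,im,(x0,y0,x1,y1) in(('top',t,(235,135,375,230)),('scene',s,(190,200,345,300))):
    h=cv2.cvtColor(im,cv2.COLOR_BGR2HSV)
    for k,lo,hi in(('mint',(70,40,60),(95,255,255)),('red',(0,150,60),(8,255,255)),('red2',(172,150,60),(180,255,255)),('orange',(9,150,100),(20,255,255)),('green',(45,100,40),(69,255,255))):
        m=np.zeros(im.shape[:2],np.uint8);m[y0:y1,x0:x1]=cv2.inRange(h,lo,hi)[y0:y1,x0:x1]
        N,_,st,ce=cv2.connectedComponentsWithStats(m)
        for i in range(1,N):
            if st[i,4]>5: print(n,k,st[i],ce[i].round(1))
    if n=='top':
        m=np.zeros(im.shape[:2],np.uint8); m[y0:y1,x0:x1]=(im.max(2)>55)[y0:y1,x0:x1]; 
        c=eyes.capture('top')
        for p in((261,152),(358,149),(361,187),(264,192)): print(onz(c,*p,18).round(0))
E
```

```text
top mint [325 213  33   7 117] [342.1 216.2]
top red [267 160   3  14  33] [268.  166.9]
top red [301 163   4   8  26] [302.7 166.5]
top red [331 180  18  17  98] [337.9 189.8]
top orange [312 161   4  13  43] [313.3 167.1]
top green [306 163   3   7  18] [306.9 166.4]
[697. 115.  18.]
[ 713. -183.   18.]
[ 596. -194.   18.]
[573. 103.  18.]
scene mint [218 212   6  12  50] [220.7 216.6]
scene mint [235 212  16  16 185] [243.8 218.4]
scene red [221 224  19  13 160] [229.5 229.8]
scene red [310 229   5  23  80] [311.8 238.2]
scene red [269 247   5   7  29] [270.6 250. ]
scene orange [256 245   5  22  71] [257.8 252.9]
scene green [265 247   3   7  21] [266. 250.]
```

View pics/ct.png

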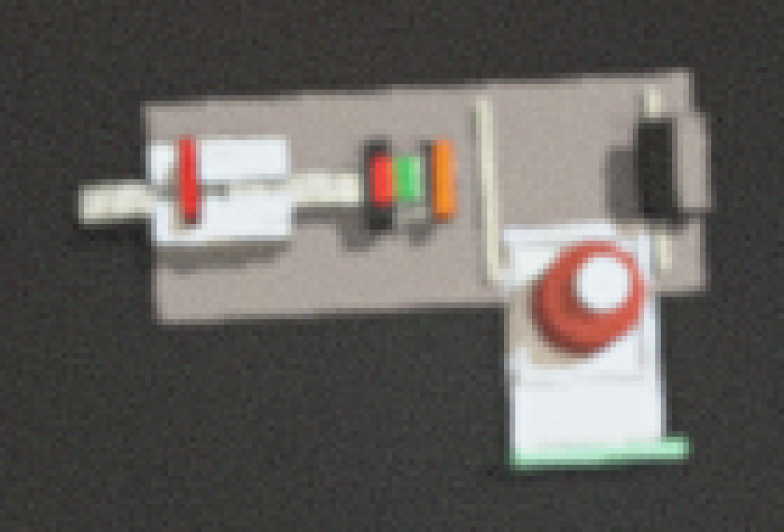

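View pics/cs.png

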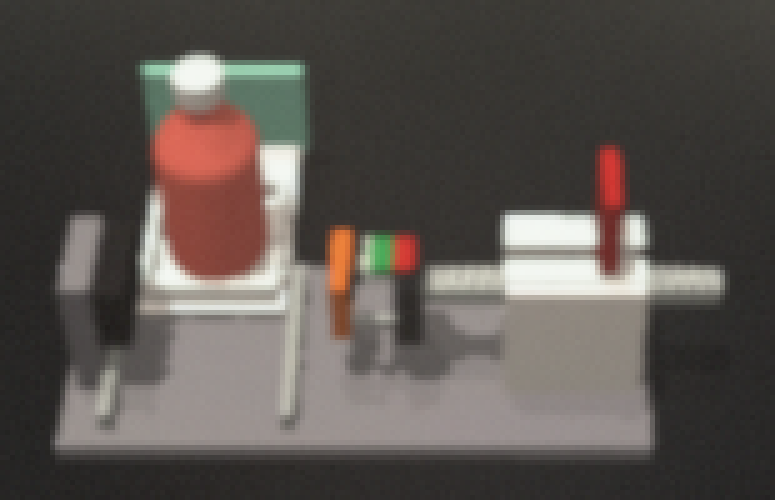

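Crops agree: the mint front is joined to the drawer holding the capped coral bottle, and the trigger is the red upright on the white guide block. The fixed jaw lies at the world -y end. Next I'll triangulate.

```bash
cat > m.py <<'E'
from h import *
T=eyes.capture('top');S=eyes.capture('scene')
ct=lambda u,v:(u/5.6+235,v/5.6+135)
cs=lambda u,v:(u/5+190,v/5+200)
def tri(p,q):
    (o1,d1),(o2,d2)=ray(T,*p),ray(S,*q)
    k=np.linalg.lstsq(np.c_[d1,-d2],o2-o1,rcond=None)[0]
    a,b=o1+k[0]*d1,o2+k[1]*d2
    return ((a+b)/2).round(1),round(float(np.linalg.norm(a-b)),1)
print('plate',[onz(T,*ct(*p),18).round(1) for p in((145,103),(690,72),(705,290),(157,322))])
print('paddle top',tri(ct(188,181),cs(611,148)),[onz(T,*ct(188,v),152).round(1) for v in(137,225)])
print('mint L',tri(ct(512,458),cs(305,66)),'R',tri(ct(688,439),cs(140,66)))
print('mint z84',onz(T,*ct(512,458),84).round(1),onz(T,*ct(688,439),84).round(1))
print('cap',tri(ct(604,283),cs(198,72)))
print('orange front', onz(T,*ct(454,178),92).round(1),'bar end',onz(T,*ct(80,203),79).round(1))
s=sense();r=rot(s['ee_rot']);print('tool axes',r.T.round(3))
E
python3 m.py
```

```text
plate [array([692.2, 115.6,  18. ]), array([ 716.3, -183.3,   18. ]), array([ 596.2, -193.3,   18. ]), array([571.8, 105.9,  18. ])]
paddle top (array([629.3,  84.7, 164.4]), 0.0) [array([653.3,  85.8, 152. ]), array([608.9,  84.7, 152. ])]
mint L (array([498.9, -84.7,  83.5]), 0.1) R (array([ 510.6, -175.7,   87.1]), 0.7)
mint z84 [498.8 -84.6  84. ] [ 510.9 -176.4   84. ]
cap (array([ 584.1, -123.2,  154.9]), 1.3)
orange front [644.2 -51.1  92. ] bar end [628.3 144.9  79. ]
tool axes [[ 0.364 -0.931 -0.   ]
 [-0.931 -0.364 -0.   ]
 [-0.     0.    -1.   ]]
```

Request:
move_arm(
  rows=[
    [[-30, -50, 0, 0.4, -1], [-60, -95, 0, 0.8, -1], [-90, -145, 0, 1.2, -1], [-120, -190, 0, 1.6, -1], [-150, -240, 0, 2, -1], [-180, -290, 0, 2.4, -1], [-210, -335, 0, 2.8, -1], [-233, -375, 0, 2.8, -1], [-233, -375, 0, 2.8, -1], [-233, -375, 0, 2.8, -1]],
  ],
)

```text
time_s: 1.55
eef_pos: [455.3, -135.6, 217.7]
ee_rot: [0.0, 0.735, -0.678, -0.0]
force: [-0.0, -0.4, -0.6]
grip_width: -0.003
```

```bash
cat >> h.py <<'E'
yh=np.array([-.081,.997,0]);xh=np.array([.997,.081,0]);O=np.array([649.5,-119,6])
def st():
    s=sense();r=rot(s['ee_rot']).T;p=np.array(s['eef_pos'])-O
    print('t',s['time_s'],'tcp',np.round(s['eef_pos'],1),'clamp xy',round(p@xh,1),round(p@yh,1),'toolx',r[0].round(3),'F',np.round(s['force'],1),'Fx,Fy clamp',round(s['force']@xh,1),round(s['force']@yh,1),'g',s['grip_width'])
E
python3 -c "from h import *;st();cap('wrist','w2.png')"
```

```text
t 1.55 tcp [ 455.3 -135.6  217.7] clamp xy -195.0 -0.8 toolx [ 0.08  -0.997 -0.   ] F [-0.  -0.4 -0.6] Fx,Fy clamp -0.0 -0.4 g -0.0033938753024367386
```

View pics/w2.png

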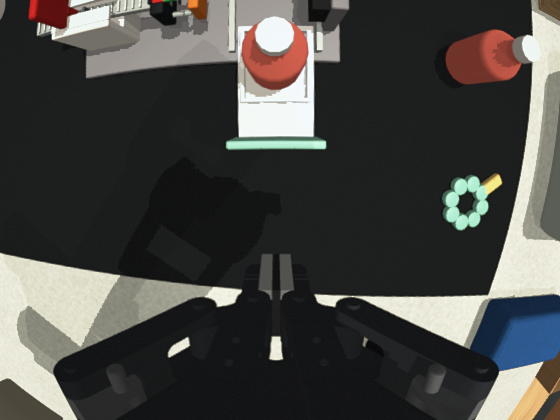

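The wrist view shows the mint front centred at (276,145), dead ahead of the closed fingers at (276,265).

Request:
move_arm(
  rows=[
    [[0, 0, 55, 0, -1], [0, 0, 110, 0, -1], [0, 0, 157, 0, -1], [0, 0, 157, 0, -1], [0, -20, 157, 0, -1], [0, -35, 157, 0, -1], [0, -45, 157, 0, -1], [0, -55, 157, 0, -1], [0, -65, 157, 0, -1], [0, -75, 157, 0, -1], [0, -82, 157, 0, -1], [0, -86, 157, 0, -1]],
  ],
)

```text
time_s: 3.1
eef_pos: [541.2, -129.0, 60.6]
ee_rot: [0.0, 0.734, -0.679, -0.0]
force: [-1.7, 0.6, 1.0]
grip_width: -0.003
```

```bash
python3 -c "
from h import *
st();c=cap('wrist','w3.png')
a=c['color'];b=cap('scene')['color'][200:300,190:345]
cv2.imwrite('pics/w3.png',np.hstack([cv2.resize(a,(467,350)),cv2.resize(b,(330,350),interpolation=3) ]))"
```

```text
t 3.1 tcp [ 541.2 -129.    60.6] clamp xy -108.8 -1.2 toolx [ 0.079 -0.997 -0.   ] F [-1.7  0.6  1. ] Fx,Fy clamp -1.6 0.7 g -0.003257042882051789
```

View pics/w3.png

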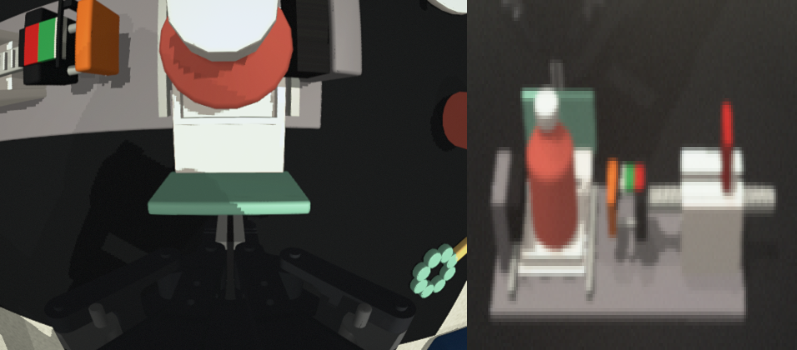

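The fingers touch the middle of the mint front at (229,205), the drawer is moving home and the bottle is upright. About 12 mm remain.

Request:
move_arm(
  rows=[
    [[0, -2, 0, 0, -1], [0, -4, 0, 0, -1], [0, -6, 0, 0, -1], [0, -7, 0, 0, -1], [0, -8, 0, 0, -1], [0, -9, 0, 0, -1]],
  ],
)

```text
time_s: 3.95
eef_pos: [548.5, -128.4, 60.6]
ee_rot: [0.001, 0.735, -0.679, -0.002]
force: [-11.0, -1.1, 6.2]
grip_width: 0.002
```

```bash
python3 -c "
from h import *
st()"
```

```text
t 3.95 tcp [ 548.5 -128.4   60.6] clamp xy -101.4 -1.2 toolx [ 0.079 -0.997 -0.001] F [-11.   -1.1   6.2] Fx,Fy clamp -11.1 -0.2 g 0.0023414817040246978
```

Request:
move_arm(
  rows=[
    [[0, -2, 0, 0, -1], [0, -3, 0, 0, -1], [0, -4, 0, 0, -1], [0, -4, 0, 0, -1]],
  ],
)

```text
time_s: 4.45
eef_pos: [552.3, -128.1, 60.7]
ee_rot: [0.001, 0.735, -0.679, -0.002]
force: [-4.2, 0.3, 2.4]
grip_width: -0.0
```

```bash
python3 -c "
from h import *
st()"
```

```text
t 4.45 tcp [ 552.3 -128.1   60.7] clamp xy -97.6 -1.2 toolx [ 0.079 -0.997 -0.001] F [-4.2  0.3  2.4] Fx,Fy clamp -4.2 0.6 g -0.0004955593913692287
```

Request:
move_arm(
  rows=[
    [[0, -1, 0, 0, -1], [0, -2, 0, 0, -1], [0, -3, 0, 0, -1], [0, -3, 0, 0, -1]],
  ],
)

```text
time_s: 4.95
eef_pos: [555.8, -127.9, 60.7]
ee_rot: [0.001, 0.735, -0.679, -0.002]
force: [-0.1, -0.7, -0.1]
grip_width: 0.003
```

```bash
python3 -c "
from h import *
st()"
```

```text
t 4.95 tcp [ 555.8 -127.9   60.7] clamp xy -94.2 -1.3 toolx [ 0.079 -0.997 -0.001] F [-0.1 -0.7 -0.1] Fx,Fy clamp -0.2 -0.7 g 0.003366959459142689
```

Request:
move_arm(
  rows=[
    [[0, -1, 0, 0, -1], [0, -2, 0, 0, -1], [0, -3, 0, 0, -1], [0, -3, 0, 0, -1]],
  ],
)

```text
time_s: 5.45
eef_pos: [556.1, -127.8, 60.6]
ee_rot: [0.003, 0.735, -0.678, -0.004]
force: [-17.6, -2.5, 10.3]
grip_width: -0.0
```

```bash
python3 -c "
from h import *
st()"
```

```text
t 5.45 tcp [ 556.1 -127.8   60.6] clamp xy -93.8 -1.2 toolx [ 0.08  -0.997 -0.002] F [-17.6  -2.5  10.3] Fx,Fy clamp -17.7 -1.0 g -0.00035289815138985625
```

Hard stop reached at 17 N after the snap, so the drawer is home. Next I'll back off, rise, and go round behind the paddle.

Request:
move_arm(
  rows=[
    [[0, 20, 0, 0, -1], [0, 45, -10, 0, -1], [0, 45, -65, 0, -1], [0, 45, -120, 0, -1], [-20, 40, -157, 0, -1], [-70, 10, -157, 0, -1], [-120, -20, -157, 0, -1], [-165, -45, -157, 0, -1], [-210, -70, -157, 0, -1], [-262, -94, -157, 0, -1], [-262, -94, -157, 0, -1], [-262, -94, -157, 0, -1]],
  ],
)

```text
time_s: 6.95
eef_pos: [630.7, 140.4, 216.8]
ee_rot: [0.004, 0.735, -0.678, -0.004]
force: [-0.4, -0.6, 0.3]
grip_width: 0.003
```

```bash
python3 -c "
from h import *
st();a=cap('wrist')['color'];b=cap('top')['color'][135:230,235:375]
cv2.imwrite('pics/w4.png',np.hstack([cv2.resize(a,(400,300)),cv2.resize(b,(400,300),interpolation=3) ]))"
```

```text
t 6.95 tcp [630.7 140.4 216.8] clamp xy 2.2 260.1 toolx [ 0.08  -0.997 -0.002] F [-0.4 -0.6  0.3] Fx,Fy clamp -0.5 -0.5 g 0.00347433640150872
```

View pics/w4.png

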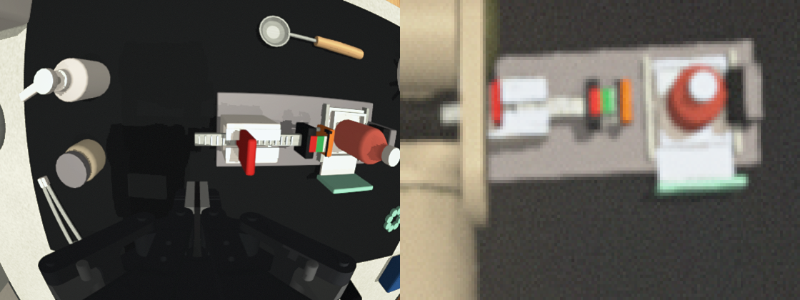

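The top crop shows the drawer home and the bottle upright between the jaws (697,95). The fingers are behind the red paddle in the wrist view (247,153). I'll go down and push gently.

Request:
move_arm(
  rows=[
    [[0, 2, 45, 0, -1], [0, 2, 94, 0, -1], [0, 2, 94, 0, -1], [15, 2, 94, 0, -1], [25, 2, 94, 0, -1], [30, 2, 94, 0, -1], [32, 2, 94, 0, -1]],
  ],
)

```text
time_s: 7.92
eef_pos: [630.4, 107.1, 123.8]
ee_rot: [0.003, 0.734, -0.679, -0.004]
force: [0.0, -0.3, -1.0]
grip_width: 0.002
```

```bash
python3 -c "
from h import *
st()"
```

```text
t 7.925 tcp [630.4 107.1 123.8] clamp xy -0.8 227.0 toolx [ 0.078 -0.997 -0.002] F [ 0.  -0.3 -1. ] Fx,Fy clamp -0.0 -0.3 g 0.0023142760547310522
```

Request:
move_arm(
  rows=[
    [[3, 0, 0, 0, -1], [6, 0, 0, 0, -1], [9, 0, 0, 0, -1], [12, 0, 0, 0, -1], [15, 0, 0, 0, -1], [18, 0, 0, 0, -1], [21, 0, 0, 0, -1], [23, 0, 0, 0, -1], [23, 0, 0, 0, -1]],
  ],
)

```text
time_s: 9.05
eef_pos: [632.3, 84.0, 123.9]
ee_rot: [0.003, 0.734, -0.679, -0.004]
force: [0.8, 4.7, 2.2]
grip_width: -0.002
```

```bash
cat > j.py <<'E'
from h import *
import sys
st();T=cap('top');S=cap('scene')
def blob(c,lo,hi,box):
    x0,y0,x1,y1=box;h=cv2.cvtColor(c['color'],cv2.COLOR_BGR2HSV)
    m=np.zeros(h.shape[:2],np.uint8);m[y0:y1,x0:x1]=cv2.inRange(h,lo,hi)[y0:y1,x0:x1]
    N,_,s,ce=cv2.connectedComponentsWithStats(m)
    if N<2:return None
    i=1+s[1:,4].argmax();return ce[i],s[i,4]
bx=(290,150,352,185)
for k,lo,hi,z in(('orange',(9,150,100),(20,255,255),92),('green',(45,100,40),(69,255,255),96)):
    b=blob(T,lo,hi,bx)
    if b: print(k,b[1],'clamp y',round((onz(T,*b[0],z)-O)@yh,1))
for k,lo,hi in(('orange',(9,150,100),(20,255,255)),('green',(45,100,40),(69,255,255)),('red',(0,150,60),(8,255,255))):
    b=blob(S,lo,hi,(236,240,300,275))
    if b: print('scene',k,b[0].round(1),b[1])
if len(sys.argv)>1:
    cv2.imwrite('pics/'+sys.argv[1],np.hstack([cv2.resize(T['color'][150:195,285:365],(400,225),interpolation=3),cv2.resize(S['color'][215:285,190:320],(400,225),interpolation=3)]))
E
python3 j.py
```

```text
t 9.05 tcp [632.3  84.  123.9] clamp xy -0.7 203.8 toolx [ 0.078 -0.997 -0.002] F [0.8 4.7 2.2] Fx,Fy clamp 1.2 4.7 g -0.002340058266079976
orange 44 clamp y 56.1
green 14 clamp y 75.8
scene orange [250.2 254. ] 66
scene green [258. 250.] 21
scene red [262.8 250.2] 34
```

Request:
move_arm(
  rows=[
    [[-6, 0, 0, 0, -1], [-12, 0, 0, 0, -1], [-18, 0, 0, 0, -1], [-24, 0, 0, 0, -1], [-25, 0, 0, 0, -1], [-25, 0, 0, 0, -1], [-21, 0, 0, 0, -1], [-17, 0, 0, 0, -1], [-13, 0, 0, 0, -1], [-9, 0, 0, 0, -1], [-6, 0, 0, 0, -1], [-6, 0, 0, 0, -1]],
  ],
)

```text
time_s: 10.65
eef_pos: [631.9, 89.9, 123.9]
ee_rot: [0.003, 0.734, -0.679, -0.004]
force: [0.7, 3.8, -0.3]
grip_width: -0.001
```

```bash
python3 j.py g1.png
```

```text
t 10.65 tcp [631.9  89.9 123.9] clamp xy -0.6 209.7 toolx [ 0.078 -0.997 -0.002] F [ 0.7  3.8 -0.3] Fx,Fy clamp 1.0 3.8 g -0.0005198035799970344
orange 42 clamp y 46.8
green 19 clamp y 65.6
scene orange [246.1 254.1] 63
scene green [254. 250.] 21
scene red [258.7 250.2] 33
```

View pics/g1.png

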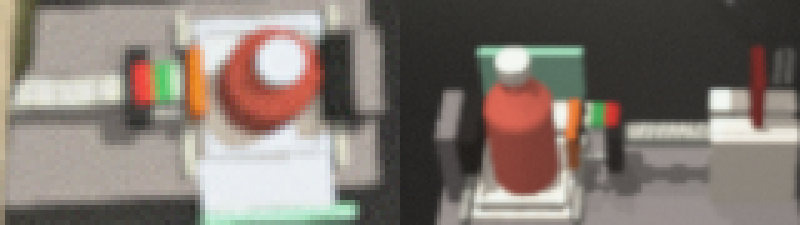

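The right-hand view shows the orange pad (573,130) still short of the bottle. The jaw is at about 46 mm and moving with the trigger. I'll push on to about 55.

Request:
move_arm(
  rows=[
    [[2, 0, 0, 0, -1], [4, 0, 0, 0, -1], [6, 0, 0, 0, -1], [8, 0, 0, 0, -1], [9, 0, 0, 0, -1], [9, 0, 0, 0, -1]],
  ],
)

```text
time_s: 11.5
eef_pos: [632.7, 81.2, 123.9]
ee_rot: [0.003, 0.734, -0.679, -0.004]
force: [1.5, 5.7, -0.9]
grip_width: 0.001
```

```bash
python3 j.py
```

```text
t 11.5 tcp [632.7  81.2 123.9] clamp xy -0.6 201.0 toolx [ 0.078 -0.997 -0.002] F [ 1.5  5.7 -0.9] Fx,Fy clamp 2.0 5.5 g 0.0007449238572279482
orange 53 clamp y 36.6
green 20 clamp y 56.6
scene orange [242.  256.1] 71
scene green [250.4 250. ] 23
scene red [255.5 250. ] 32
```

Request:
move_arm(
  rows=[
    [[-6, 0, 0, 0, -1], [-12, 0, 0, 0, -1], [-18, 0, 0, 0, -1], [-24, 0, 0, 0, -1], [-27, 0, 0, 0, -1], [-27, 0, 0, 0, -1], [-23, 0, 0, 0, -1], [-19, 0, 0, 0, -1], [-15, 0, 0, 0, -1], [-11, 0, 0, 0, -1], [-8, 0, 0, 0, -1], [-8, 0, 0, 0, -1]],
  ],
)

```text
time_s: 13.1
eef_pos: [632.1, 89.5, 124.0]
ee_rot: [0.002, 0.734, -0.679, -0.004]
force: [0.5, 5.1, 0.0]
grip_width: 0.0
```

```bash
python3 j.py
```

```text
t 13.1 tcp [632.1  89.5 124. ] clamp xy -0.5 209.3 toolx [ 0.078 -0.997 -0.003] F [0.5 5.1 0. ] Fx,Fy clamp 0.9 5.0 g 0.0001333633236418424
orange 52 clamp y 30.9
green 19 clamp y 47.9
scene orange [239.9 256.1] 76
scene green [247.3 249.9] 23
scene red [252.3 250.3] 30
```

Request:
move_arm(
  rows=[
    [[2, 0, 0, 0, -1], [4, 0, 0, 0, -1], [6, 0, 0, 0, -1], [7, 0, 0, 0, -1], [8, 0, 0, 0, -1], [8, 0, 0, 0, -1], [8, 0, 0, 0, -1]],
  ],
)

```text
time_s: 14.08
eef_pos: [632.6, 83.3, 124.0]
ee_rot: [0.001, 0.734, -0.679, -0.005]
force: [0.4, 10.8, 1.1]
grip_width: -0.003
```

```bash
python3 j.py g2.png
```

```text
t 14.075 tcp [632.6  83.3 124. ] clamp xy -0.5 203.0 toolx [ 0.079 -0.997 -0.006] F [ 0.4 10.8  1.1] Fx,Fy clamp 1.3 10.8 g -0.0030704055147047103
orange 31 clamp y 28.6
green 13 clamp y 43.7
scene orange [239.5 258.5] 53
scene green [245.4 250.6] 13
scene red [250.  250.2] 35
```

View pics/g2.png

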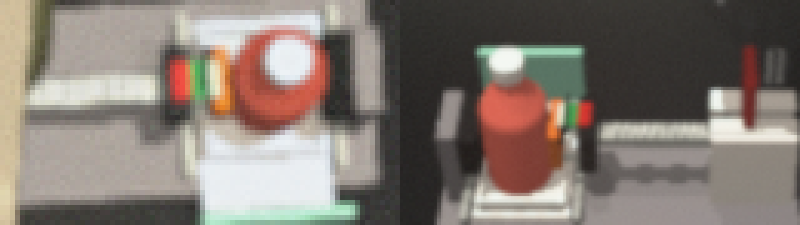

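The pad (555,135) now presses on the bottle, which is against the fixed jaw. The pointer is near the white/green edge, so the gauge is about 7 mm. I'll go about 3 mm further.

Request:
move_arm(
  rows=[
    [[2.5, 0, 0, 0, -1], [4, 0, 0, 0, -1], [5, 0, 0, 0, -1], [5.5, 0, 0, 0, -1], [5.5, 0, 0, 0, -1], [5.5, 0, 0, 0, -1]],
  ],
)

```text
time_s: 14.92
eef_pos: [632.9, 80.2, 124.1]
ee_rot: [-0.0, 0.735, -0.678, -0.006]
force: [0.2, 14.1, 1.3]
grip_width: 0.001
```

```bash
python3 j.py; python3 - <<'E'
from h import *
T=cap('top')['color'];S=cap('scene')['color'];W=cap('wrist')['color']
cv2.imwrite('pics/g3.png',np.hstack([cv2.resize(T[157:182,310:345],(420,300),interpolation=3),cv2.resize(S[228:278,220:280],(360,300),interpolation=3)]))
E
```

```text
t 14.925 tcp [632.9  80.2 124.1] clamp xy -0.5 199.9 toolx [ 0.08  -0.997 -0.01 ] F [ 0.2 14.1  1.3] Fx,Fy clamp 1.4 14.1 g 0.0012897243788300948
orange 19 clamp y 29.0
green 11 clamp y 40.5
scene orange [239.6 259.8] 43
scene green [244.1 250.6] 17
scene red [248.7 250.4] 32
```

View pics/g3.png

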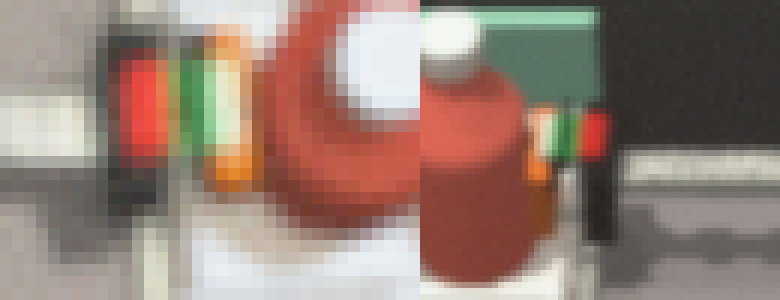

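The dark pointer lies inside the green (about x=190 on the left, x=568 on the right), clear of the red. Both force (8.6 N over free push) and travel put the gauge at about 10.5 mm. I'll check that it's steady and hand in.

```bash
python3 - <<'E'
from h import *
for _ in range(6): eyes.capture('top')
st(); print(ctrl.finish_job())
E
```

```text
t 15.475 tcp [632.8  80.2 124.1] clamp xy -0.5 199.9 toolx [ 0.08  -0.997 -0.01 ] F [-0.3 14.  -0. ] Fx,Fy clamp 0.8 14.0 g -0.002593453339762075
the job is handed in; nothing more can be done
None
```

The drawer is home, the clamp grips the bottle, and I handed the job in at 15.5 s with the fingers still holding the trigger in.

- **Drawer:** I pushed it by its mint front. It resisted at about 11 N, snapped over, and met the hard stop at about 18 N.
- **Clamp:** I pumped the trigger three times. The last stroke took the pad onto the bottle and pressed it against the fixed jaw.
- **Gauge:** The final crop shows the pointer in the green and clear of the red. The push force (14.0 N, about 8.6 N above a free stroke) and the jaw travel both put the gauge at roughly 10.5 mm, near the middle of the 5 to 16.5 mm band.
- **Steadiness:** Over the last half second before hand-in the arm's position and force did not change. In the last pictures the bottle stands upright in the grip.

No check failed or disagreed. I touched only the mint front and the trigger, but took no final picture of the other objects on the board. At the camera's resolution the pointer is only a few pixels wide, so its exact place in the green rests mainly on the force and travel readings.

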